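# Seat a lens barrel in a V-mount against its stop

### The job

Take the long lens barrel out of the tray, lay it in the V-block with its stepped, threaded end towards the stop screw, and slide it along the V under the sprung hold-down pad until it comes up against the stop screw and rests fully home on both flanks and the stop. Feel for the stop and press the lens onto it gently: the screw is a fine setting and must not be rammed, nor the lens dropped. Leave the lens released in the V and everything else on the bench where it is.

Things in the scene. Friction and masses are not known exactly. Their poses are not given: they have to be found in the camera images.
- lens: The lens: a dark barrel lying on its side, 40 mm in diameter and 102 mm long, plus a bright threaded spigot 26 mm across and 8 mm long at one end; glass front at the other; about 0.22 kg. Origin on its axis, halfway along the whole 110 mm; x along the barrel towards the spigot. It may be rolled about x. It starts in one of the tray's two saddles, axis level, 28 mm above the bench.
- lens_nose (a point): Centre of the spigot's end face, x = +55 mm on the lens. The shoulder where the full diameter begins is at x = +47 mm, the flat glass end at x = -55 mm.
- tray: Flat grey tray fixed to the bench, 160 mm (x) by 190 mm (y), 8 mm thick, with two saddles along its x at y = -45 and +45 mm: pairs of ridges 6 mm high, 90 mm long, 15 to 23 mm to either side of the saddle's middle. Origin at the centre of its underside; z up.
- tube: Short extension tube in the other saddle, dark metal, 40 mm in diameter and 50 mm long: not the lens, leave it. Origin at its middle, x along its axis.
- mount: V-mount fixed to the bench: a drilled aluminium breadboard 250 mm (x) by 150 mm (y), 12 mm thick, with a 90 degree V-block on it. Origin at the centre of the breadboard's underside, z up, x along the V towards the stop. The V-block reaches from x = -75 to +65 mm, is 41 mm wide, 41 mm high over the bench and open upwards; its -x end is free.
- v_axis (a point): Point on the axis that the seated lens takes: y = 0, z = 52.3 mm, x = -45 mm of the mount. The V's bottom is 28.3 mm below it, the flanks' top edges 11 mm below and 17 mm to either side. A lens laid with its origin here lies wholly in front of the hold-down pad, overhanging the block's free end.
- stop_bracket (a point): Where the stop screw's axis leaves its bracket, x = 76 mm of the mount, on the V's axis. The screw's 12 mm tip points to -x. It was set by hand: the tip stands 12 to 26 mm out of the bracket (mount x = 64 to 50 mm); how far is not measured and must be felt. It is rigid; over 20 N on it is ramming.
- pad (a joint): Lift of the white sprung nylon hold-down pad, m: 0 at rest, about 0.0025 with the lens under it; straight up, about 2 N on the lens. Pushed low on its end face, the lens takes some 4 to 8 N along the V to enter under the pad's ramp, then about 3 to 5 N to slide on until the stop; pushed high it drags more.
- pad_face (a point): Middle of the pad's flat underside, mount x = 34, z = 69.8 mm at rest (2.5 mm below the top of a seated lens). The pad is 14 mm wide, flat from x = 26 to 42 mm, with a 15 degree entry ramp rising from x = 26 back to x = 10 mm. The steel bridge that carries it spans x = 24 to 42 mm: legs 25 to 32 mm either side, top at z = 98 mm, spring plunger up to z = 119 mm.
- cap: Bystander: a black lens cap, 45 mm across, 11 mm high, lying on the breadboard along the +y side of the V-block. Origin at the centre of its underside.
- driver: Bystander: a screwdriver with a black handle, 170 mm long, lying at the right of the bench. Origin at the middle of its length, on the bench.
- tweezers: Bystander: dark steel tweezers, 140 mm long, 4 mm thick, lying on the breadboard along the -y side of the V-block. Origin near the middle of its underside.
- jar: Bystander: a small clear jar with a white lid, 52 mm across, 55 mm high. Origin at the centre of its underside.
- reel: Bystander: a reel of amber tape lying flat, 90 mm across, 19 mm high. Origin at the centre of its underside.
- hexkeys: Bystander: a folding hex key set, 85 by 22 by 16 mm. Origin at the centre of its underside.
There are look-alikes about, which are no part of the job. Leave any purple or turquoise look-alike of the lens alone.

How it is judged (in metres and radians):
On the way, in this order (a step that is already met when the one before it is completed fails the run):
1. the lens lies along the V, down on its flanks, with the shoulder still in front of the hold-down pad (y of lens in the frame of mount between -0.003 and 0.003 m and z of lens in the frame of mount below 0.055 m and angle between the x axis of lens and the x axis of mount, either way round below 0.035 rad and x of lens in the frame of mount below -0.02 m), for 0.1 s.
2. the lens, down in the V, is pressed on the stop screw with at least 2 N (y of lens in the frame of mount between -0.003 and 0.003 m and z of lens in the frame of mount below 0.055 m and angle between the x axis of lens and the x axis of mount, either way round below 0.035 rad and contact force between lens and stop_c0 above 2 N), for 0.15 s.
At the end, for the whole second after the job is handed in: The lens lies at rest in the V, bearing on both flanks (over 0.3 N each), its axis within 3 mm and 2 degrees of the V's, under the lifted hold-down pad (lift over 1.5 mm), with the spigot's end face within 2 mm of the stop screw's tip (y of lens in the frame of mount between -0.003 and 0.003 m and z of lens in the frame of mount below 0.055 m and angle between the x axis of lens and the x axis of mount, either way round below 0.035 rad and contact force between lens and mount_c0 above 0.3 N and contact force between lens and mount_c1 above 0.3 N and value of joint pad above 0.0015 m and x of stop_c0 in the frame of lens between 0.054 and 0.059 m and linear speed of lens below 0.01 m/s); the robot touches nothing.
It fails at once if the lens is rammed onto the stop screw with more than 20 N (contact force between lens and stop_c0 above 20 N).
It fails at once if the lens is dropped: it moves faster than 0.4 m/s out of the fingers (a fall of about 8 mm) (linear speed of lens above 0.4 m/s and contact force between lens and the fingers below 0.1 N).
It fails at once if the lens is forced onto a flank of the V with more than 25 N (contact force between lens and mount_c0 above 25 N or contact force between lens and mount_c1 above 25 N).
It fails at once if a bystander is moved by more than 20 mm (distance of any of tube, cap, driver, tweezers, jar, reel, hexkeys from where it was at the start of the episode above 0.02 m).
It also fails if it takes over 64 s, if anything falls off the work surface, if the arm or the gripper's body presses on something with over 40 N, if the wrist force passes 120 N, or if a joint passes its speed limit or range.

### The arm

A 6-joint arm with a two-finger parallel gripper is mounted at the origin on the work surface. World frame = base frame: x ahead of the robot, y to its left, z up, the work surface at z = 0. Lengths are in m, angles in degrees, forces in N, time in s.
With the tool pointing down it reaches from about 0.35 to 0.875 m from the base axis. Payload 4.2 kg.
Tool frame: the origin (TCP) lies on the centre line of the jaws, within the pads' length; the fingertips stand 19 mm ahead of it and the grasp point (between the pads) is the TCP; z points along the fingers, y is the line along which they close (so a half turn about z gives the same grasp; the last joint's range is limited). The gripper opens to 87 mm and grips with 3 to 60 N. Pads are 19 mm wide; open, the fingers measure 117 mm over their backs; the gripper's body (75 mm by 190 mm) begins 51 mm behind the grasp point.
Start: joints at [78.014, 22.042, 0.453, 0, -68.411, -14.817], TCP at [0.282, 0.558, 0.242] pointing down, gripper open.
Joint ranges: [-179.83, 179.83], [-69.29, 118.12], [-61.27, 80.66], [-181.25, 117.63], [-171.15, -9.14], [-177.46, 177.46]. Speed limits (degrees/s): [159.86, 159.86, 180, 180, 180, 180].

### API

Orientations are given as a 3x3 rotation matrix whose columns are the frame's x, y, z axes.
In Python, from station import sense, capture, finish_job, search_frame, masks_of gives the robot as it stands.
- The arm moves only by the tool drive_tool, never from a script. Its argument "rows" is a list of rows, each a list of 7 numbers: the opening in per cent of the stroke, from 0 (shut) to 100 (fully open), then the shift along the world's x, y, z in mm, then the turn, a rotation vector about the world's x, y, z in rad. In form: [[fingers, dx, dy, dz, wx, wy, wz], ...]. A call has 1 to 5 rows; each row shifts and turns the commanded pose from where the row before left it; what a row does not reach is not made up. A row lasts 1/12 s, in which the tool goes at most 41.7 mm and 7.16 degrees, less where a joint would pass 70% of its speed; a pose out of reach is approached as far as the arm can. A call is refused whole if a number of a shift passes 41.7 or a number of a turn 0.125, either way. A call with a gripper value outside its range is refused whole. The fingers move at their own pace and stop on an object; the grip force is fixed at half the most. Time passes only in rows, so rows that do not move let the fingers close. It gives the time, the measured TCP pose, the force, the opening and the grip force at its end, in the units of the state.
- sense(): the state, without advancing time (a new reading comes with each control period).
- capture(name): name is "scene" or "top" or "wrist"; returns a dict with "frame" (400x640x3 uint8, red, green, blue), "z_map" (400x640 float32, m along the optical axis (not along the pixel's ray), 0 where there is no reading), "fx", "fy", "cx", "cy" (pixels), "R" (3x3) and "t" (3): a world point X has camera coordinates R X + t; the wrist camera has in their place "T_tool_cam" (4x4, takes a point from camera to tool coordinates, whose origin is the TCP and whose axes are the flange's). Camera axes: x right, y down, z forward; pixel columns grow to the right and rows downward; lengths in m; the calibration is good to about 2 mm. A picture is of the moment at which its call begins: read the wrist's pose just before it.
- finish_job(): hands the job in; it is judged then, once.
Trained networks look in a picture, given as the dict that the camera call returned (one of the last four; its "shot" number tells which), for a name from the list of things; names that differ only in an ending like _2 or _b are one class to them, and where a whole thing is asked for, a point or a joint stands for the part that bears it (a point fixed in the world has none). Each returns a list of dicts, best first, with "p" (0 to 1); they miss things now and then, are a little off and sometimes report something else, mostly with a low value. They report only what shows in the picture. A call takes as long as a camera call. They do not tell look-alikes from the thing itself.
- search_frame(label, picture): "xy" ([column, row] in pixels, amid what is visible of it).
- masks_of(label, picture): "region" (400x640 bool, what is visible of it) and "xy" ([column, row] in pixels, amid what is visible of it).
The state is a dict: "time_s": time; "joints": joint angles; "joint_velocities": joint speeds; "effort": joint torques, N m; "tcp_pos": TCP position; "ee_rot": TCP orientation; "wrist_force": force on the tool from outside, world axes, zero at the start; "moment": the same for the moment, N m; "gripper_width": opening from 0.0 (shut) to 1.0 (fully open); "gripper_force": force on a finger pad.
Only numpy, scipy, OpenCV 4.12 (cv2) and the standard library are available. Lean on these libraries where they do the work, as an engineer would, in place of code of your own. Each camera call takes 0.05 s, during which the arm holds its last target. There are 200 camera calls.

## Working session

There is one attempt and no reset: what is moved stays moved. The work goes in short steps, Python scripts to look and compute and a tool call to move; the robot and the scene stay as the last step left them, time stands still between calls to the robot, and variables do not carry over. Pictures are saved under pics/ and viewed, at most 10 in all, crops included, and the job is handed in when it is done.

Besides the shell and the picture viewer there is one more tool, called after ">>>" as name(argument=value, ...) on one line, values as JSON. drive_tool: Moves the arm, as the interface text tells. Its arguments: {"type":"object","properties":{"rows":{"type":"array"}},"required":["rows"]}

```bash
mkdir -p pics; cat > h.py <<'E'
import numpy as np, cv2
from station import *
def world(p,uv,z=None):
    u,v=np.asarray(uv,float).T; 
    d=np.stack([(u-p['cx'])/p['fx'],(v-p['cy'])/p['fy'],np.ones_like(u)],-1)
    if 'R' in p: R=np.array(p['R']).T; o=-R@np.array(p['t'])
    else:
        T=np.array(p['T_tool_cam']); s=p['s']; E=np.array(s['ee_rot'])
        R=E@T[:3,:3]; o=E@T[:3,3]+np.array(s['tcp_pos'])
    d=d@R.T
    if z is not None: return o+d*((z-o[2])/d[:,2])[:,None]
    zz=p['z_map'][v.astype(int),u.astype(int)]
    return o+d*zz[:,None]
def cap(n):
    s=sense(); p=capture(n); p['s']=s; return p
def cloud(p,m):
    v,u=np.where(m&(p['z_map']>0)); return world(p,np.c_[u,v])
def save(p,n,box=None):
    f=p['frame'][:,:,::-1]
    if box: f=f[box[1]:box[3],box[0]:box[2]]
    k=min(800/f.shape[1],600/f.shape[0]); cv2.imwrite('pics/'+n+'.png',cv2.resize(f,None,fx=k,fy=k))
E
cat > a.py <<'E'
from h import *
for n in ['scene','top']:
    p=cap(n); save(p,n)
    for l in ['lens','tube','tray','mount','pad','cap','tweezers','jar','reel','hexkeys','driver']:
        for r in masks_of(l,p)[:3]:
            c=cloud(p,r['region'])
            if len(c)<5: continue
            print(n,l,round(r['p'],2),np.round(r['xy']),len(c),'med',np.median(c,0).round(3),'lo',np.percentile(c,2,0).round(3),'hi',np.percentile(c,98,0).round(3))
print(sense()['tcp_pos'],sense()['ee_rot'],sense()['gripper_width'])
E
python3 a.py
```

```text
scene lens 0.81 [378. 209.] 412 med [0.513 0.161 0.044] lo [0.453 0.142 0.024] hi [0.562 0.182 0.051]
scene lens 0.77 [383. 169.] 389 med [0.319 0.165 0.034] lo [0.278 0.111 0.001] hi [0.343 0.218 0.043]
scene lens 0.76 [334. 186.] 328 med [0.42  0.014 0.037] lo [ 0.356 -0.005  0.007] hi [0.457 0.032 0.043]
scene tube 0.48 [408. 211.] 226 med [0.502 0.249 0.043] lo [0.468 0.232 0.012] hi [0.517 0.269 0.05 ]
scene tray 0.78 [398. 224.] 1917 med [0.524 0.215 0.009] lo [0.428 0.116 0.004] hi [0.585 0.3   0.017]
scene mount 0.56 [273. 230.] 3072 med [ 0.621 -0.17   0.014] lo [ 0.473 -0.269  0.004] hi [ 0.715 -0.085  0.099]
scene pad 0.49 [269. 232.] 3020 med [ 0.62  -0.171  0.014] lo [ 0.472 -0.268  0.007] hi [ 0.713 -0.085  0.099]
scene pad 0.15 [266. 197.] 139 med [ 0.491 -0.209  0.016] lo [ 0.455 -0.228  0.01 ] hi [ 0.546 -0.19   0.02 ]
scene cap 0.61 [296. 209.] 115 med [ 0.518 -0.099  0.024] lo [ 0.499 -0.117  0.02 ] hi [ 0.536 -0.081  0.027]
scene tweezers 0.7 [267. 202.] 93 med [ 0.498 -0.21   0.016] lo [ 0.463 -0.225  0.01 ] hi [ 0.527 -0.195  0.02 ]
scene jar 0.67 [354. 288.] 34
[... 1283 characters left out ...]
.097 0.053] lo [0.743 0.075 0.005] hi [0.786 0.123 0.061]
top reel 0.76 [163. 246.] 394 med [0.408 0.409 0.018] lo [0.37  0.365 0.003] hi [0.453 0.451 0.026]
top hexkeys 0.75 [462. 169.] 199 med [ 0.649 -0.452  0.016] lo [ 0.619 -0.48   0.002] hi [ 0.68  -0.424  0.024]
top hexkeys 0.61 [470. 234.] 253 med [ 0.454 -0.473  0.022] lo [ 0.412 -0.499  0.011] hi [ 0.562 -0.457  0.03 ]
top driver 0.68 [472. 232.] 362 med [ 0.46  -0.477  0.019] lo [ 0.409 -0.499 -0.004] hi [ 0.543 -0.457  0.03 ]
[0.28181295 0.55784895 0.24155994] [[ 8.92560758e-01 -4.50927147e-01  2.03781324e-05]
 [-4.50927148e-01 -8.92560758e-01  3.68772958e-05]
 [ 1.55974753e-06 -4.21042802e-05 -9.99999999e-01]] 0.9979729903169009
```

View pics/scene.png

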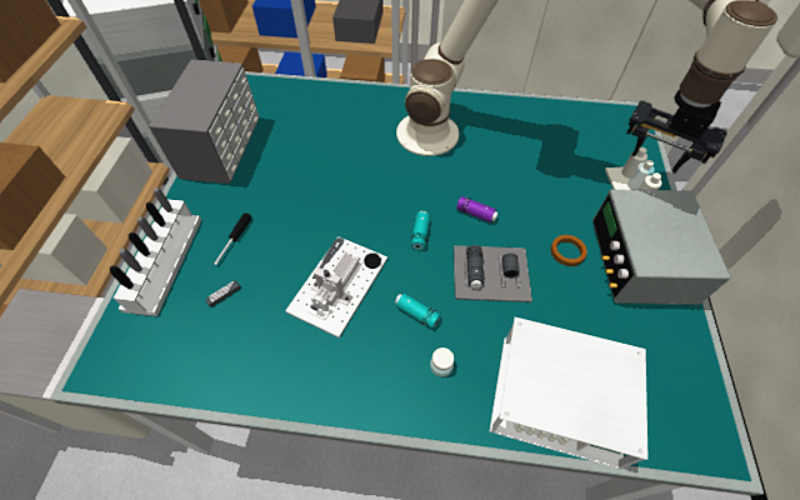

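View pics/top.png

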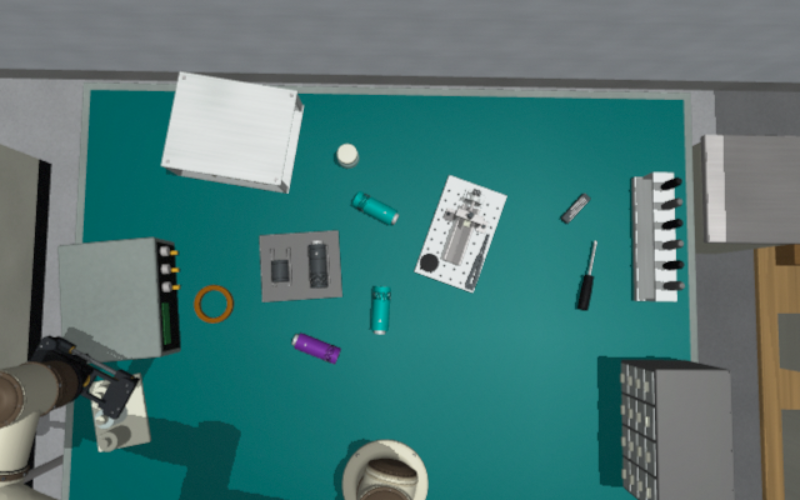

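The dark lens is at top px (318,263) in 800-px scale. In the scene view its bright spigot points away from the robot (475,285), towards world +x. The mount's stop is also at its far end, with yaw about -20°. I'll move the wrist camera above the tray.

>>> drive_tool(rows=[[100,0,0,30,0,0,0],[100,0,0,30,0,0,0],[100,20,-33,0,0,0,0.05],[100,20,-33,0,0,0,0.05],[100,20,-33,0,0,0,0.05]])

```text
time_s: 1.62
tcp_pos: [0.342, 0.4581, 0.302]
ee_rot: [[0.951, -0.309, 0.0], [-0.309, -0.951, 0.001], [-0.0, -0.001, -1.0]]
wrist_force: [0.4, 0.6, 0.1]
gripper_width: 1.0
gripper_force: 0.0
```

>>> drive_tool(rows=[[100,20,-33,0,0,0,0.05],[100,20,-33,0,0,0,0.05],[100,20,-33,0,0,0,0.05],[100,20,-33,0,0,0,0.05],[100,20,-33,0,0,0,0.05]])

```text
time_s: 2.03
tcp_pos: [0.4424, 0.2921, 0.3019]
ee_rot: [[0.998, -0.065, 0.001], [-0.065, -0.998, 0.001], [0.0, -0.001, -1.0]]
wrist_force: [0.5, 0.2, -0.4]
gripper_width: 0.999
gripper_force: 0.0
```

>>> drive_tool(rows=[[100,20,-33,0,0,0,0.05],[100,20,-33,0,0,0,0.05],[100,20,-33,0,0,0,0.03],[100,0,0,0,0,0,0],[100,0,0,0,0,0,0]])

```text
time_s: 2.45
tcp_pos: [0.5025, 0.193, 0.3015]
ee_rot: [[0.998, 0.058, -0.0], [0.058, -0.998, 0.0], [-0.0, -0.0, -1.0]]
wrist_force: [-0.0, 0.7, -1.1]
gripper_width: 0.994
gripper_force: 0.0
```

```bash
cat > b.py <<'E'
from h import *
p=cap('wrist'); save(p,'w1'); print(p['s']['tcp_pos'],p['T_tool_cam'],p['s']['wrist_force'])
for l in ['lens','tube','tray']:
    for r in masks_of(l,p)[:3]:
        c=cloud(p,r['region'])
        if len(c)<5: continue
        q=c[c[:,2]>np.percentile(c[:,2],60)-0.0][:,:2]
        (cx,cy),(w,hh),a=cv2.minAreaRect((c[:,:2]*1000).astype(np.float32))
        print(l,round(r['p'],2),np.round(r['xy']),len(c),'rect',cx,cy,w,hh,a,'z98',np.percentile(c[:,2],[50,98]).round(4))
E
python3 b.py
```

```text
[0.50253514 0.19303405 0.30150634] [[-1.68428478e-04 -9.57971805e-01 -2.86862324e-01  7.92219053e-02]
 [ 9.99999939e-01 -2.48848664e-04  2.43885413e-04 -1.97435715e-04]
 [-3.05020655e-04 -2.86862265e-01  9.57971789e-01 -1.43481648e-01]
 [ 0.00000000e+00  0.00000000e+00  0.00000000e+00  1.00000000e+00]] [-0.02326779  0.74584402 -1.13983141]
lens 0.97 [453. 233.] 1690 rect 417.9070129394531 17.15903663635254 36.796817779541016 80.65492248535156 87.0907974243164 z98 [0.0374 0.0414]
lens 0.86 [345. 310.] 397 rect 312.69427490234375 160.7087860107422 120.85127258300781 39.68703842163086 52.02157974243164 z98 [0.0356 0.0415]
lens 0.76 [464.  53.] 3701 rect 644.6337890625 24.406463623046875 119.53336334228516 48.595096588134766 63.423580169677734 z98 [0.037  0.0413]
tube 0.92 [274. 170.] 1380 rect 491.9024353027344 255.02786254882812 50.46932601928711 44.17133712768555 4.457862377166748 z98 [0.0452 0.0494]
tube 0.39 [620. 187.] 973 rect 494.67022705078125 -204.04893493652344 38.025630950927734 86.39347839355469 86.72373962402344 z98 [0.0165 0.0181]
tray 0.84 [301. 148.] 12821 rect 505.5635986328125 209.97952270507812 160.73782348632812 192.2219696044922 4.430494785308838 z98 [0.0086 0.0147]
```

```bash
sed -i 's/\[:3\]/[:6]/; s/save(p,.w1.);//; s/0.0\]\[:,:2\]/0.0][:,:2]/' b.py; sed -i "s/'lens','tube','tray'/'lens'/" b.py; python3 b.py
```

```text
[0.50135467 0.19577391 0.30159159] [[-1.68539014e-04 -9.57971329e-01 -2.86863912e-01  7.92230448e-02]
 [ 9.99999941e-01 -2.47691092e-04  2.39632655e-04 -1.94387836e-04]
 [-3.00614849e-04 -2.86863854e-01  9.57971314e-01 -1.43481531e-01]
 [ 0.00000000e+00  0.00000000e+00  0.00000000e+00  1.00000000e+00]] [-0.10763631 -0.61349741 -0.02694248]
lens 0.95 [343. 311.] 456 rect 386.94873046875 186.6632080078125 289.8254699707031 88.2149658203125 17.54512596130371 z98 [0.0339 0.3695]
lens 0.79 [347. 162.] 2759 rect 508.8078308105469 162.97589111328125 109.48738098144531 41.45839309692383 3.4394307136535645 z98 [0.0454 0.0494]
lens 0.66 [454. 233.] 1794 rect 415.7696838378906 8.307929992675781 54.02796173095703 84.3947982788086 87.57424926757812 z98 [0.0371 0.0414]
lens 0.56 [468.  54.] 3691 rect 644.4002685546875 23.273136138916016 122.00135803222656 49.27713394165039 63.253273010253906 z98 [0.0371 0.0413]
lens 0.48 [307. 146.] 13365 rect 505.3926086425781 209.24606323242188 161.10525512695312 194.0420684814453 4.284759521484375 z98 [0.0086 0.0151]
```

View pics/w1.png

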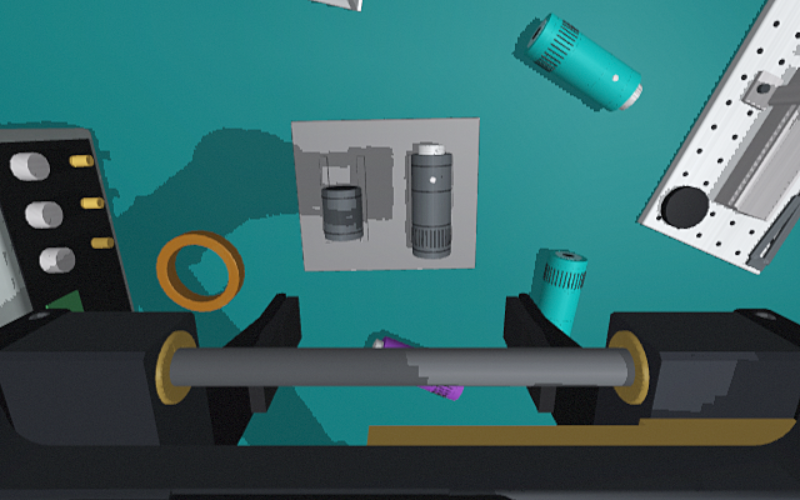

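The wrist view shows the dark lens at px (432,200), spigot pointing up (tool +x) at (432,148), with the tube on the left at (343,213). I'll go lower and check again.

>>> drive_tool(rows=[[80,1,-8,-38,0,0,0.015],[80,1,-8,-38,0,0,0],[80,1,-8,-38,0,0,0],[80,0,-8,-38,0,0,0],[80,0,0,0,0,0,0]])

```text
time_s: 3.17
tcp_pos: [0.4994, 0.1601, 0.1424]
ee_rot: [[0.997, 0.076, -0.015], [0.076, -0.997, -0.007], [-0.015, 0.006, -1.0]]
wrist_force: [-0.7, 0.1, -1.0]
gripper_width: 0.811
gripper_force: 0.0
```

>>> drive_tool(rows=[[80,0,0,0,0,0,0],[80,0,0,0,0,0,0]])

```text
time_s: 3.33
tcp_pos: [0.5064, 0.1644, 0.1518]
ee_rot: [[0.997, 0.079, 0.004], [0.079, -0.997, 0.001], [0.004, -0.001, -1.0]]
wrist_force: [0.3, 0.5, 1.0]
gripper_width: 0.8
gripper_force: 0.0
```

```bash
cat > c.py <<'E'
from h import *
for i in range(2):
    p=cap('wrist'); print(p['s']['tcp_pos'],p['s']['wrist_force'])
    for r in masks_of('lens',p)[:4]:
        c=cloud(p,r['region'])
        if len(c)<5: continue
        (cx,cy),(w,hh),a=cv2.minAreaRect((c[:,:2]*1000).astype(np.float32))
        print(round(r['p'],2),np.round(r['xy']),len(c),'rect',cx,cy,w,hh,a,'z98',np.percentile(c[:,2],[50,98]).round(4))
save(p,'w2')
p=cap('top')
for r in masks_of('lens',p)[:1]:
    c=cloud(p,r['region']); print('top',cv2.minAreaRect((c[:,:2]*1000).astype(np.float32)))
E
python3 c.py
```

```text
[0.5064169  0.16441191 0.15183523] [0.34750508 0.49786711 0.97887594]
0.96 [522.  41.] 8139 rect 645.0274047851562 20.715221405029297 126.08844757080078 52.63539505004883 63.412933349609375 z98 [0.0367 0.0411]
0.63 [319. 199.] 6415 rect 499.01861572265625 163.00086975097656 130.00637817382812 43.13628387451172 3.8323750495910645 z98 [0.0454 0.0491]
[0.50655243 0.16457676 0.15249017] [0.13902889 0.40019031 0.5882643 ]
0.57 [323. 197.] 6413 rect 498.2764892578125 163.9631805419922 131.32537841796875 42.51144790649414 5.192835807800293 z98 [0.0453 0.049 ]
0.57 [520.  39.] 8212 rect 645.198486328125 20.855022430419922 125.59520721435547 52.68309783935547 63.289180755615234 z98 [0.0367 0.0411]
top ((641.2806396484375, 27.751007080078125), (108.02078247070312, 43.97948455810547), 60.248775482177734)
```

>>> drive_tool(rows=[[80,0,0,-30,0,0,0],[80,0,0,-30,0,0,0],[80,0,0,-25,0,0,0],[80,0,0,-10,0,0,0],[80,0,0,-8,0,0,0]])

```text
time_s: 4.05
tcp_pos: [0.5047, 0.1627, 0.0457]
ee_rot: [[0.997, 0.077, -0.001], [0.077, -0.997, -0.001], [-0.001, 0.001, -1.0]]
wrist_force: [-0.6, 0.6, -0.3]
gripper_width: 0.799
gripper_force: 0.0
```

>>> drive_tool(rows=[[80,0,0,-4,0,0,0],[80,0,0,-3,0,0,0],[80,0,0,0,0,0,0],[80,0,0,0,0,0,0],[80,0,0,0,0,0,0]])

```text
time_s: 4.47
tcp_pos: [0.5054, 0.1632, 0.0405]
ee_rot: [[0.997, 0.077, 0.002], [0.077, -0.997, 0.001], [0.002, -0.001, -1.0]]
wrist_force: [0.5, -0.4, 0.4]
gripper_width: 0.799
gripper_force: 0.0
```

```bash
python3 -c "
from h import *
p=cap('wrist');save(p,'w3');print(p['s']['tcp_pos'],p['s']['wrist_force'])"
```

```text
[0.50538769 0.16321991 0.04054599] [ 0.53940191 -0.44145184  0.37556085]
```

View pics/w3.png

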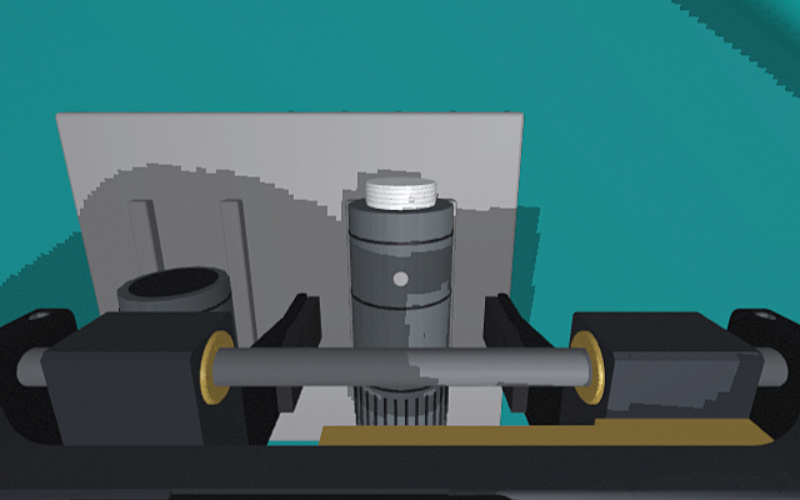

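The lens (px 400) is centred between the fingers (312 and 490), so I'll close.

>>> drive_tool(rows=[[60,0,0,-1,0,0,0],[30,0,0,0,0,0,0],[20,0,0,0,0,0,0],[20,0,0,0,0,0,0],[20,0,0,0,0,0,0]])

```text
time_s: 4.93
tcp_pos: [0.5048, 0.1628, 0.0386]
ee_rot: [[0.997, 0.077, 0.0], [0.077, -0.997, -0.0], [0.0, 0.0, -1.0]]
wrist_force: [0.4, -0.0, 0.4]
gripper_width: 0.507
gripper_force: 0.0
```

>>> drive_tool(rows=[[20,0,0,0,0,0,0],[20,0,0,0,0,0,0],[20,0,0,0,0,0,0]])

```text
time_s: 5.18
tcp_pos: [0.5049, 0.1629, 0.0386]
ee_rot: [[0.997, 0.077, 0.0], [0.077, -0.997, 0.0], [0.0, -0.0, -1.0]]
wrist_force: [-0.0, 0.4, -0.1]
gripper_width: 0.448
gripper_force: 30.0
```

>>> drive_tool(rows=[[20,0,0,10,0,0,0],[20,0,0,25,0,0,0],[20,0,0,35,0,0,0],[20,0,0,35,0,0,0],[20,0,0,35,0,0,0]])

```text
time_s: 5.6
tcp_pos: [0.504, 0.1623, 0.1802]
ee_rot: [[0.997, 0.077, -0.001], [0.077, -0.997, -0.001], [-0.001, 0.001, -1.0]]
wrist_force: [1.0, -0.2, -1.2]
gripper_width: 0.449
gripper_force: 30.0
```

>>> drive_tool(rows=[[20,0,-15,35,0,0,0],[20,0,-30,10,0,0,-0.042],[20,0,-30,0,0,0,-0.042],[20,0,-30,0,0,0,-0.042],[20,0,-30,0,0,0,-0.042]])

```text
time_s: 6.02
tcp_pos: [0.5039, 0.0265, 0.2243]
ee_rot: [[0.996, -0.092, 0.0], [-0.092, -0.996, 0.001], [0.0, -0.001, -1.0]]
wrist_force: [1.5, 0.4, -2.1]
gripper_width: 0.448
gripper_force: 30.0
```

>>> drive_tool(rows=[[20,0,-30,0,0,0,-0.042],[20,0,-30,0,0,0,-0.042],[20,0,-30,0,0,0,-0.042],[20,0,-30,0,0,0,-0.042],[20,0,-30,0,0,0,-0.042]])

```text
time_s: 6.43
tcp_pos: [0.5039, -0.1236, 0.2239]
ee_rot: [[0.954, -0.298, -0.001], [-0.298, -0.954, 0.0], [-0.001, -0.0, -1.0]]
wrist_force: [0.5, 0.2, -1.4]
gripper_width: 0.453
gripper_force: 30.0
```

>>> drive_tool(rows=[[20,0,-18,0,0,0,-0.048],[20,0,0,0,0,0,0],[20,0,0,0,0,0,0],[20,0,0,0,0,0,0],[20,0,0,0,0,0,0]])

```text
time_s: 6.85
tcp_pos: [0.5046, -0.1394, 0.2237]
ee_rot: [[0.94, -0.34, -0.0], [-0.34, -0.94, 0.0], [-0.0, -0.0, -1.0]]
wrist_force: [0.2, 0.9, -2.2]
gripper_width: 0.454
gripper_force: 30.0
```

```bash
cat > d.py <<'E'
from h import *
import pickle
p=cap('wrist');save(p,'w4');print(p['s']['tcp_pos'],p['s']['wrist_force'],p['s']['gripper_width'])
ms={}
for l in ['mount','pad','cap','tweezers','lens','stop_bracket']:
    try: rs=masks_of(l,p)
    except Exception as e: print(l,e); continue
    for r in rs[:2]:
        c=cloud(p,r['region'])
        if len(c)<5: continue
        ms.setdefault(l,r['region'])
        print(l,round(r['p'],2),np.round(r['xy']),len(c),[np.round(x,1) for x in cv2.minAreaRect((c[:,:2]*1000).astype(np.float32))],np.percentile(c[:,2],[2,50,98]).round(4))
pickle.dump((p,ms),open('w4.pkl','wb'))
E
python3 d.py
```

```text
[ 0.50463956 -0.13935682  0.22365732] [ 0.2082719   0.92829575 -2.17383449] 0.45392079499248755
mount 0.32 [322. 223.] 12848 [array([ 511.5, -141.9]), array([ 95.9, 104.2]), np.float64(70.0)] [0.2148 0.2303 0.234 ]
pad 0.97 [331.  50.] 733 [array([ 616.7, -186.3]), array([16.4, 42.3]), np.float64(70.1)] [0.0593 0.0792 0.1173]
cap 0.82 [272. 177.] 537 [array([ 536.6, -102.8]), array([25.9, 79.7]), np.float64(50.7)] [0.0217 0.0235 0.0249]
tweezers 0.95 [384. 150.] 2070 [array([ 519.4, -218.2]), array([ 24.7, 141.3]), np.float64(68.6)] [0.0119 0.0163 0.018 ]
lens 0.84 [107. 106.] 5062 [array([649.3,  42.2]), array([139.2,  40. ]), np.float64(63.1)] [0.0163 0.0368 0.041 ]
lens 0.59 [320. 225.] 13046 [array([ 494.1, -130.9]), array([ 81.1, 144.4]), np.float64(81.4)] [0.2144 0.2302 0.234 ]
stop_bracket 0.86 [321.  72.] 22117 [array([ 566.9, -167.8]), array([155.4, 204.4]), np.float64(70.7)] [0.011  0.0132 0.1001]
stop_bracket 0.43 [384. 145.] 1820 [array([ 520.6, -214.7]), array([ 23.2, 141.2]), np.float64(72.0)] [0.0128 0.0164 0.018 ]
```

View pics/w4.png

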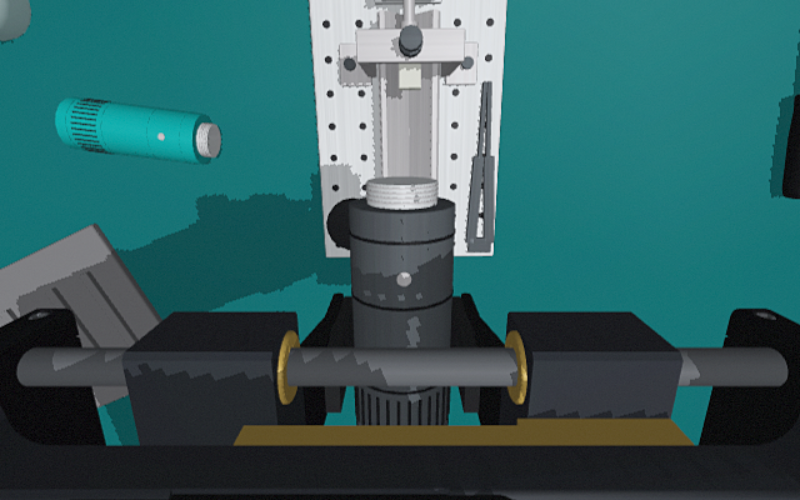

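The held lens points up the image (spigot at px (402,190)), in line with the V (410,150). The bridge is at (412,45) and the pad at (410,75). I'll fit the mount pose to its height profile.

```bash
cat > fit.py <<'E'
from h import *
import pickle
from scipy.optimize import minimize
def model(x,y):
    z=np.zeros_like(x); a=abs(y)
    z[(abs(x)<.125)&(a<.075)]=.012
    v=(x>-.075)&(x<.065)&(a<.0205); z[v]=np.minimum(.041,.024+a)[v]
    z[(x>.024)&(x<.042)&(a<.032)]=.098
    return z
def fit(c,th0):
    def cost(th):
        ca,sa=np.cos(th[2]),np.sin(th[2]); dx,dy=c[:,0]-th[0],c[:,1]-th[1]
        r=(c[:,2]-th[3]-model(ca*dx+sa*dy,-sa*dx+ca*dy))/.003
        return np.mean(np.minimum(r**2,9))
    best=None
    for k in range(6):
        s=np.random.default_rng(k).normal(0,1,4)*[.004,.004,.02,.001]
        m=minimize(cost,np.array(th0)+s,method='Nelder-Mead',options=dict(initial_simplex=np.array(th0)+s+np.vstack([np.zeros(4),np.diag([.006,.006,.03,.002])]),xatol=1e-5,fatol=1e-6,maxiter=2000))
        if best is None or m.fun<best.fun: best=m
    return best
if __name__=='__main__':
    p,ms=pickle.load(open('w4.pkl','rb'))
    th0=[.6,-.175,-.345,0]
    for n,q in [('wrist',p),('top',cap('top')),('scene',cap('scene'))]:
        c=cloud(q,np.ones((400,640),bool))
        if n=='wrist':
            pass
        d=np.hypot(c[:,0]-.6,c[:,1]+.175); c=c[(d<.17)&(c[:,2]<.11)]
        m=fit(c,th0); print(n,len(c),m.x.round(4),np.degrees(m.x[2]).round(2),round(m.fun,3))
    # held lens axis in wrist view
    c=cloud(p,np.ones((400,640),bool)); s=p['s']; E=np.array(s['ee_rot']); t=(c-s['tcp_pos'])@E
    k=(t[:,0]>.02)&(t[:,0]<.075)&(abs(t[:,1])<.03)&(t[:,2]>-.03)&(t[:,2]<.02)
    t=t[k]; print('lens in tool x',np.percentile(t[:,0],[1,99]).round(4))
    for a in np.arange(.02,.058,.006):
        w=t[(t[:,0]>a)&(t[:,0]<a+.006)]
        if len(w)>20: print(a.round(3),'y',np.percentile(w[:,1],[2,98]).round(4),'top z',np.percentile(w[:,2],3).round(4))
E
python3 fit.py
```

```text
wrist 57071 [ 0.5876 -0.1747 -0.3381  0.0011] -19.37 0.691
top 5897 [ 0.5866 -0.1756 -0.3363  0.0007] -19.27 1.705
scene 7999 [ 0.586  -0.1766 -0.3276  0.0015] -18.77 1.336
lens in tool x [0.0205 0.0592]
0.02 y [-0.0186  0.0177] top z -0.0101
0.026 y [-0.0185  0.0175] top z -0.0102
0.032 y [-0.0187  0.0178] top z -0.0101
0.038 y [-0.0186  0.0179] top z -0.0103
0.044 y [-0.0184  0.0177] top z -0.0102
0.05 y [-0.0178  0.0171] top z -0.0092
0.056 y [-0.0125  0.0119] top z -0.0034
```

>>> drive_tool(rows=[[20,12,-7,-10,0,0,0.009],[20,12,-7,-20,0,0,0],[20,9.5,-4.8,-30,0,0,0],[20,0,0,-30,0,0,0],[20,0,0,-25,0,0,0]])

```text
time_s: 7.72
tcp_pos: [0.5381, -0.1591, 0.1065]
ee_rot: [[0.943, -0.334, -0.001], [-0.334, -0.943, 0.0], [-0.001, 0.0, -1.0]]
wrist_force: [-1.0, -0.4, -2.7]
gripper_width: 0.452
gripper_force: 30.0
```

>>> drive_tool(rows=[[20,0,0,-14,0,0,0],[20,0,0,-9,0,0,0],[20,0,0,0,0,0,0],[20,0,0,0,0,0,0],[20,0,0,0,0,0,0]])

```text
time_s: 8.13
tcp_pos: [0.5395, -0.159, 0.0869]
ee_rot: [[0.943, -0.333, 0.003], [-0.333, -0.943, -0.0], [0.003, -0.001, -1.0]]
wrist_force: [-0.1, 0.2, -1.6]
gripper_width: 0.45
gripper_force: 30.0
```

```bash
cat > e.py <<'E'
from fit import *
q=[]
for i in range(3):
    p=cap('wrist'); s=p['s']; q.append(s['tcp_pos'])
save(p,'w5')
c=cloud(p,np.ones((400,640),bool)); E=np.array(s['ee_rot']); t=(c-s['tcp_pos'])@E
print(np.round(q,4),E[:2,0],s['wrist_force'])
k=(t[:,0]>.02)&(t[:,0]<.075)&(abs(t[:,1])<.03)&(t[:,2]>-.03)&(t[:,2]<.02)
w=t[k&(t[:,0]<.048)]; print('lens y',np.percentile(w[:,1],[2,98]).round(4),'top',np.percentile(w[:,2],3).round(4))
d=np.hypot(c[:,0]-.6,c[:,1]+.175); lk=(t[:,0]<.064)&(abs(t[:,1])<.023)&(t[:,2]<.015)|(t[:,0]<.01)
c=c[(d<.17)&(c[:,2]<.11)&~lk]
m=fit(c,[.5873,-.175,-.338,.001]); print(len(c),m.x.round(4),np.degrees(m.x[2]).round(2),round(m.fun,3))
a=m.x[2]; dx=np.array(s['tcp_pos'])[:2]-m.x[:2]; print('tcp in mount',np.round([np.cos(a)*dx[0]+np.sin(a)*dx[1],-np.sin(a)*dx[0]+np.cos(a)*dx[1]],4))
E
python3 e.py
```

```text
[[ 0.5395 -0.159   0.0869]
 [ 0.5394 -0.159   0.0871]
 [ 0.5393 -0.159   0.0871]] [ 0.94289726 -0.33307017] [-0.03801117  0.10126051 -1.45935737]
lens y [-0.0185  0.0177] top -0.0102
98547 [ 0.5881 -0.1748 -0.3369  0.001 ] -19.3 0.77
tcp in mount [-0.0513 -0.0013]
```

View pics/w5.png

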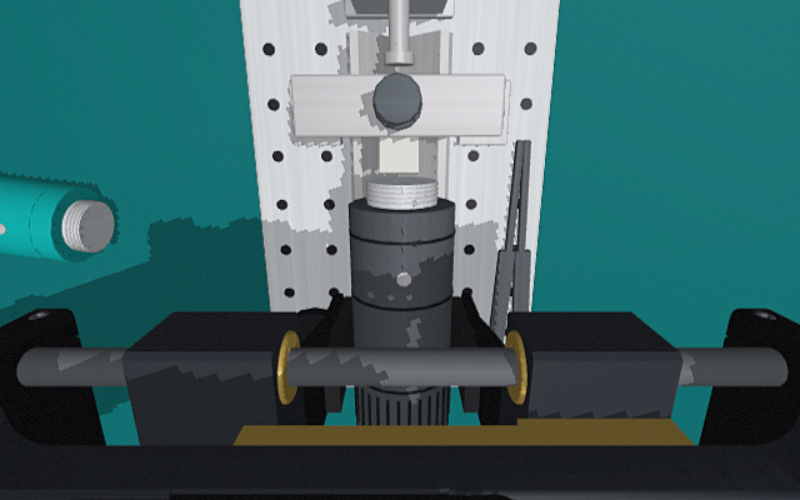

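>>> drive_tool(rows=[[20,0.3,0.8,-8,0,0,0],[20,0,0,-6,0,0,0],[20,0,0,-4,0,0,0],[20,0,0,-2,0,0,0],[20,0,0,0,0,0,0]])

```text
time_s: 8.7
tcp_pos: [0.538, -0.1581, 0.0646]
ee_rot: [[0.943, -0.333, -0.002], [-0.333, -0.943, 0.0], [-0.002, 0.001, -1.0]]
wrist_force: [0.9, 0.2, -1.2]
gripper_width: 0.45
gripper_force: 30.0
```

>>> drive_tool(rows=[[20,0,0,-0.7,0,0,0],[20,0,0,-0.7,0,0,0],[20,0,0,0,0,0,0]])

```text
time_s: 8.95
tcp_pos: [0.5387, -0.1582, 0.0642]
ee_rot: [[0.943, -0.333, 0.0], [-0.333, -0.943, -0.0], [0.0, -0.0, -1.0]]
wrist_force: [0.6, 0.6, -1.4]
gripper_width: 0.456
gripper_force: 30.0
```

>>> drive_tool(rows=[[20,0,0,-0.5,0,0,0],[20,0,0,-0.5,0,0,0],[20,0,0,0,0,0,0]])

```text
time_s: 9.2
tcp_pos: [0.5388, -0.1581, 0.0633]
ee_rot: [[0.943, -0.333, 0.001], [-0.333, -0.943, -0.0], [0.0, -0.0, -1.0]]
wrist_force: [-0.2, 0.8, -1.9]
gripper_width: 0.45
gripper_force: 30.0
```

>>> drive_tool(rows=[[20,0,0,-0.4,0,0,0],[20,0,0,0,0,0,0],[20,0,0,0,0,0,0]])

```text
time_s: 9.45
tcp_pos: [0.5389, -0.1581, 0.0631]
ee_rot: [[0.943, -0.333, 0.001], [-0.333, -0.943, 0.0], [0.001, -0.0, -1.0]]
wrist_force: [-0.5, 1.4, 0.1]
gripper_width: 0.456
gripper_force: 30.0
```

>>> drive_tool(rows=[[20,0,0,-0.3,0,0,0],[20,0,0,0,0,0,0],[20,0,0,0,0,0,0]])

```text
time_s: 9.7
tcp_pos: [0.539, -0.158, 0.0629]
ee_rot: [[0.943, -0.333, 0.001], [-0.333, -0.943, 0.0], [0.001, -0.0, -1.0]]
wrist_force: [0.0, 2.2, 2.6]
gripper_width: 0.449
gripper_force: 30.0
```

Contact was felt at the expected height, so I'll release.

>>> drive_tool(rows=[[20,0.1,0.3,0,0,0,0],[20,0,0,0,0,0,0],[50,0,0,0,0,0,0],[60,0,0,0,0,0,0],[65,0,0,0,0,0,0]])

```text
time_s: 10.12
tcp_pos: [0.5382, -0.158, 0.062]
ee_rot: [[0.943, -0.334, -0.001], [-0.334, -0.943, -0.0], [-0.001, 0.0, -1.0]]
wrist_force: [-0.7, -0.1, 0.7]
gripper_width: 0.577
gripper_force: 0.0
```

```bash
cat > g.py <<'E'
from fit import *
import sys
p=cap('wrist'); s=p['s']; save(p,sys.argv[1])
M=np.array([.5878,-.1750]); a=np.radians(-19.33)
c=cloud(p,np.ones((400,640),bool)); d=c[:,:2]-M
x=np.cos(a)*d[:,0]+np.sin(a)*d[:,1]; y=-np.sin(a)*d[:,0]+np.cos(a)*d[:,1]; z=c[:,2]
tz=s['tcp_pos'][2]
e=np.array(s['tcp_pos'])[:2]-M; print('tcp mount',np.round([np.cos(a)*e[0]+np.sin(a)*e[1],-np.sin(a)*e[0]+np.cos(a)*e[1],tz],4),s['wrist_force'],s['gripper_width'])
for x0 in np.arange(-.11,.05,.012):
    k=(abs(x-x0)<.006)&(abs(y)<.022)&(z>.05)&(z<.082)
    if k.sum()>30: print(x0.round(3),k.sum(),'y',np.percentile(y[k],[2,98]).round(4),'top',np.percentile(z[k],97).round(4))
k=(x>.044)&(x<.074)&(abs(y)<.009)&(z>.048)&(z<.066)
if k.any(): print('screw tip x',np.percentile(x[k],[1,5,50,99]).round(4),k.sum(),'y',np.median(y[k]).round(4))
E
python3 g.py w6
```

```text
tcp mount [-0.0524 -0.0004  0.062 ] [-0.74412498 -0.07049197  0.69704548] 0.5769420262964046
-0.086 791 y [-0.0192  0.0196] top 0.0728
-0.074 1439 y [-0.0173  0.0177] top 0.0732
-0.062 107 y [-0.0188  0.0196] top 0.0733
-0.05 1234 y [-0.0181  0.019 ] top 0.073
-0.038 1969 y [-0.0178  0.0185] top 0.0731
-0.026 2101 y [-0.0177  0.0185] top 0.0731
-0.014 2251 y [-0.0178  0.0185] top 0.0732
-0.002 2463 y [-0.0173  0.0183] top 0.0729
0.01 1210 y [-0.0111  0.0121] top 0.0796
0.022 810 y [-0.0065  0.0073] top 0.0786
0.046 207 y [-0.0051  0.0059] top 0.0594
screw tip x [0.0503 0.0504 0.0561 0.0644] 938 y 0.0002
```

The lens is seated: its top is level along the whole length, it is centred within 0.4 mm, and the screw tip is at about mount x = 50 mm. Next I lift, go behind the tail, close the fingers and tilt the tips forward for a low push.

>>> drive_tool(rows=[[70,0,0,0,0,0,0],[70,0,0,10,0,0,0],[70,0,0,25,0,0,0],[70,0,0,25,0,0,0],[50,-23,8,0,-0.0153,-0.044,0]])

```text
time_s: 10.58
tcp_pos: [0.5255, -0.1512, 0.129]
ee_rot: [[0.941, -0.332, 0.062], [-0.331, -0.943, -0.018], [0.064, -0.003, -0.998]]
wrist_force: [2.1, 0.0, 1.2]
gripper_width: 0.671
gripper_force: 0.0
```

>>> drive_tool(rows=[[20,-23,8,0,-0.0153,-0.044,0],[0,-22,8,0,-0.0154,-0.044,0],[0,0,0,-15,0,0,0],[0,0,0,-15,0,0,0],[0,0,0,-15,0,0,0]])

```text
time_s: 11.0
tcp_pos: [0.4708, -0.1337, 0.0785]
ee_rot: [[0.933, -0.332, 0.135], [-0.329, -0.943, -0.046], [0.142, -0.002, -0.99]]
wrist_force: [0.8, 0.1, -0.2]
gripper_width: 0.326
gripper_force: 0.0
```

>>> drive_tool(rows=[[0,0,0,-10,0,0,0],[0,0,0,-6.6,0,0,0],[0,0,0,0,0,0,0],[0,0,0,0,0,0,0],[0,0,0,0,0,0,0]])

```text
time_s: 11.42
tcp_pos: [0.4714, -0.1339, 0.0616]
ee_rot: [[0.933, -0.333, 0.133], [-0.33, -0.943, -0.046], [0.141, -0.001, -0.99]]
wrist_force: [-0.1, -0.5, 0.8]
gripper_width: 0.02
gripper_force: 0.0
```

```bash
python3 g.py w7
```

```text
tcp mount [-0.1235  0.0003  0.0616] [-0.12611109 -0.47886917  0.77533934] 0.02019222012424803
-0.11 990 y [-0.0083  0.0094] top 0.08
-0.098 1809 y [-0.018   0.0185] top 0.0731
-0.086 2218 y [-0.0182  0.0192] top 0.0732
-0.074 2306 y [-0.0182  0.0187] top 0.0732
-0.062 2372 y [-0.018   0.0188] top 0.073
-0.05 2446 y [-0.0177  0.0185] top 0.073
-0.038 2547 y [-0.0178  0.0187] top 0.073
-0.026 2642 y [-0.0178  0.0185] top 0.0731
-0.014 2737 y [-0.0177  0.0186] top 0.0731
-0.002 577 y [-0.019   0.0194] top 0.0726
```

View pics/w7.png

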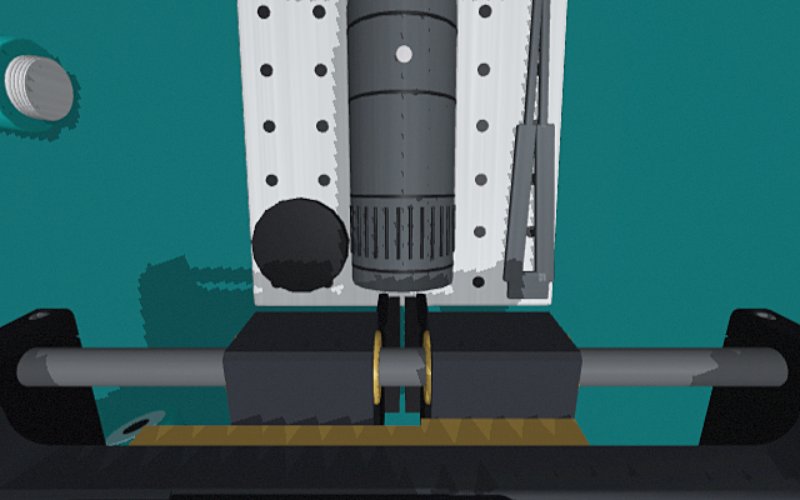

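The fingers are closed (px 402,300) just behind the lens tail, which is centred at 402. I'll push along the V.

>>> drive_tool(rows=[[0,2.83,-0.99,0,0,0,0],[0,2.83,-0.99,0,0,0,0],[0,1.89,-0.66,0,0,0,0],[0,1.89,-0.66,0,0,0,0],[0,1.89,-0.66,0,0,0,0]])

```text
time_s: 11.88
tcp_pos: [0.4816, -0.1379, 0.0607]
ee_rot: [[0.934, -0.334, 0.13], [-0.33, -0.943, -0.046], [0.138, -0.0, -0.99]]
wrist_force: [-1.6, 1.3, 1.4]
gripper_width: 0.007
gripper_force: 1.1
```

>>> drive_tool(rows=[[0,1.89,-0.66,0,0,0,0],[0,1.89,-0.66,0,0,0,0],[0,1.89,-0.66,0,0,0,0],[0,1.89,-0.66,0,0,0,0],[0,1.89,-0.66,0,0,0,0]])

```text
time_s: 12.3
tcp_pos: [0.4914, -0.1412, 0.0608]
ee_rot: [[0.934, -0.333, 0.131], [-0.33, -0.943, -0.046], [0.139, -0.0, -0.99]]
wrist_force: [-2.1, 0.0, 2.5]
gripper_width: 0.004
gripper_force: 1.2
```

>>> drive_tool(rows=[[0,1.42,-0.5,0,0,0,0],[0,1.42,-0.5,0,0,0,0],[0,1.42,-0.5,0,0,0,0],[0,1.42,-0.5,0,0,0,0],[0,1.42,-0.5,0,0,0,0]])

```text
time_s: 12.72
tcp_pos: [0.497, -0.1435, 0.0605]
ee_rot: [[0.934, -0.334, 0.128], [-0.331, -0.943, -0.046], [0.136, 0.0, -0.991]]
wrist_force: [-7.1, 3.8, 5.2]
gripper_width: 0.009
gripper_force: 3.9
```

>>> drive_tool(rows=[[0,1.42,-0.5,0,0,0,0],[0,1.42,-0.5,0,0,0,0],[0,1.42,-0.5,0,0,0,0],[0,0,0,0,0,0,0]])

```text
time_s: 13.05
tcp_pos: [0.5012, -0.145, 0.0605]
ee_rot: [[0.934, -0.334, 0.128], [-0.331, -0.943, -0.046], [0.136, 0.001, -0.991]]
wrist_force: [-6.2, 2.7, 4.2]
gripper_width: 0.007
gripper_force: 3.2
```

```bash
python3 g.py w8
```

```text
tcp mount [-0.0916 -0.0004  0.0605] [-6.17218012  2.74060513  4.1683031 ] 0.006589519980977839
-0.086 710 y [-0.0072  0.007 ] top 0.0812
-0.074 1773 y [-0.0179  0.0184] top 0.073
-0.062 2205 y [-0.0187  0.0188] top 0.0731
-0.05 2302 y [-0.018   0.0188] top 0.0732
-0.038 2332 y [-0.0183  0.0185] top 0.0731
-0.026 2458 y [-0.0179  0.0184] top 0.073
-0.014 2518 y [-0.0178  0.0184] top 0.073
-0.002 2645 y [-0.018   0.0186] top 0.0731
0.01 3017 y [-0.0178  0.0183] top 0.0806
0.022 1596 y [-0.0179  0.0185] top 0.0796
0.034 71 y [-0.0126  0.0134] top 0.0621
```

>>> drive_tool(rows=[[0,1.13,-0.4,0,0,0,0],[0,1.13,-0.4,0,0,0,0],[0,1.13,-0.4,0,0,0,0],[0,1.13,-0.4,0,0,0,0],[0,1.13,-0.4,0,0,0,0]])

```text
time_s: 13.52
tcp_pos: [0.5066, -0.147, 0.0603]
ee_rot: [[0.934, -0.334, 0.128], [-0.331, -0.943, -0.046], [0.136, 0.001, -0.991]]
wrist_force: [-5.8, 2.2, 3.4]
gripper_width: 0.002
gripper_force: 3.0
```

>>> drive_tool(rows=[[0,0.94,-0.33,0,0,0,0],[0,0.94,-0.33,0,0,0,0],[0,0.94,-0.33,0,0,0,0],[0,0.94,-0.33,0,0,0,0],[0,0.94,-0.33,0,0,0,0]])

```text
time_s: 13.93
tcp_pos: [0.5113, -0.1487, 0.0603]
ee_rot: [[0.934, -0.334, 0.127], [-0.331, -0.943, -0.046], [0.135, 0.001, -0.991]]
wrist_force: [-6.3, 2.5, 3.5]
gripper_width: 0.004
gripper_force: 3.2
```

>>> drive_tool(rows=[[0,0.66,-0.23,0,0,0,0],[0,0.66,-0.23,0,0,0,0],[0,0.66,-0.23,0,0,0,0],[0,0.66,-0.23,0,0,0,0],[0,0.66,-0.23,0,0,0,0]])

```text
time_s: 14.35
tcp_pos: [0.5146, -0.1498, 0.0603]
ee_rot: [[0.934, -0.334, 0.127], [-0.331, -0.943, -0.046], [0.135, 0.001, -0.991]]
wrist_force: [-4.6, 2.1, 4.0]
gripper_width: 0.008
gripper_force: 3.2
```

```bash
python3 g.py w9|head -1
```

```text
tcp mount [-0.0774 -0.0005  0.0603] [-4.61394106  2.12036179  3.99608658] 0.0075366530850494206
```

>>> drive_tool(rows=[[0,0.57,-0.2,0,0,0,0],[0,0.57,-0.2,0,0,0,0],[0,0.57,-0.2,0,0,0,0],[0,0.57,-0.2,0,0,0,0],[0,0.57,-0.2,0,0,0,0]])

```text
time_s: 14.82
tcp_pos: [0.5174, -0.1508, 0.0603]
ee_rot: [[0.934, -0.334, 0.127], [-0.331, -0.943, -0.046], [0.135, 0.001, -0.991]]
wrist_force: [-5.1, 3.4, 3.9]
gripper_width: 0.003
gripper_force: 3.2
```

>>> drive_tool(rows=[[0,0.47,-0.17,0,0,0,0],[0,0.47,-0.17,0,0,0,0],[0,0.47,-0.17,0,0,0,0],[0,0.47,-0.17,0,0,0,0]])

```text
time_s: 15.15
tcp_pos: [0.5191, -0.1515, 0.0603]
ee_rot: [[0.934, -0.334, 0.127], [-0.331, -0.943, -0.046], [0.135, 0.001, -0.991]]
wrist_force: [-7.4, 4.4, 5.7]
gripper_width: 0.007
gripper_force: 4.1
```

>>> drive_tool(rows=[[0,0.38,-0.13,0,0,0,0],[0,0.38,-0.13,0,0,0,0],[0,0,0,0,0,0,0]])

```text
time_s: 15.4
tcp_pos: [0.5192, -0.1515, 0.0603]
ee_rot: [[0.934, -0.334, 0.126], [-0.331, -0.943, -0.046], [0.134, 0.001, -0.991]]
wrist_force: [-8.9, 4.8, 7.2]
gripper_width: 0.007
gripper_force: 4.8
```

The position has stalled while the force climbs, so this is the stop. I'll press slightly more and hold.

>>> drive_tool(rows=[[0,0.38,-0.13,0,0,0,0],[0,0.3,-0.1,0,0,0,0],[0,0,0,0,0,0,0],[0,0,0,0,0,0,0],[0,0,0,0,0,0,0]])

```text
time_s: 15.82
tcp_pos: [0.5192, -0.1516, 0.0602]
ee_rot: [[0.934, -0.334, 0.124], [-0.331, -0.943, -0.045], [0.133, 0.001, -0.991]]
wrist_force: [-10.1, 5.9, 7.8]
gripper_width: 0.003
gripper_force: 5.6
```

>>> drive_tool(rows=[[0,-0.94,0.33,0,0,0,0],[0,-0.94,0.33,0,0,0,0],[0,-1.89,0.66,0,0,0,0],[0,-3.78,1.32,0,0,0,0],[0,-9.43,3.31,0,0,0,0]])

```text
time_s: 16.23
tcp_pos: [0.5082, -0.1461, 0.0614]
ee_rot: [[0.933, -0.333, 0.136], [-0.329, -0.943, -0.046], [0.144, -0.002, -0.99]]
wrist_force: [-0.6, 0.5, -0.2]
gripper_width: 0.003
gripper_force: 0.0
```

>>> drive_tool(rows=[[0,-18.9,6.6,10,0,0,0],[0,-9.4,3.3,30,0,0,0],[0,0,0,35,0,0,0],[0,0,0,30,0,0,0],[0,0,0,10,0,0,0]])

```text
time_s: 16.65
tcp_pos: [0.4812, -0.1361, 0.1816]
ee_rot: [[0.932, -0.331, 0.144], [-0.328, -0.943, -0.046], [0.151, -0.004, -0.988]]
wrist_force: [0.1, 0.1, -0.7]
gripper_width: 0.005
gripper_force: 0.0
```

>>> drive_tool(rows=[[0,0,0,0,0.0153,0.044,0],[0,0,0,0,0.0153,0.044,0],[0,0,0,0,0.0153,0.044,0],[0,0,0,0,0,0,0],[0,0,0,0,0,0,0]])

```text
time_s: 17.07
tcp_pos: [0.4785, -0.1364, 0.1759]
ee_rot: [[0.943, -0.334, 0.003], [-0.334, -0.943, -0.001], [0.003, -0.0, -1.0]]
wrist_force: [-0.4, 0.5, -0.7]
gripper_width: 0.005
gripper_force: 0.0
```

```bash
python3 g.py w10
```

```text
tcp mount [-0.116   0.0003  0.1759] [-0.43661599  0.47100178 -0.66752488] 0.0051991284306807635
-0.062 272 y [-0.0185  0.0182] top 0.0729
-0.05 872 y [-0.0184  0.0188] top 0.0733
-0.038 905 y [-0.0191  0.0195] top 0.0733
-0.026 944 y [-0.0186  0.019 ] top 0.0733
-0.014 992 y [-0.0185  0.0187] top 0.0732
-0.002 1021 y [-0.0182  0.0184] top 0.0732
0.01 1118 y [-0.0179  0.0189] top 0.0815
0.022 935 y [-0.0193  0.019 ] top 0.0806
```

View pics/w10.png

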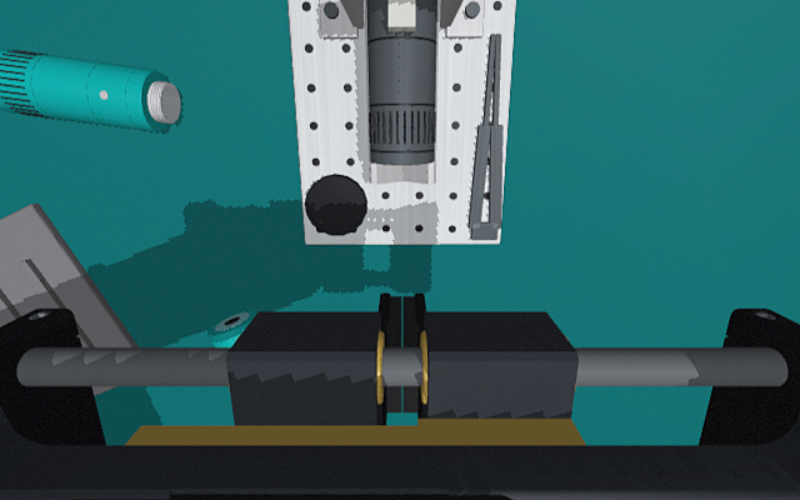

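The lens lies level in the V under the pad, with its tail at (402,160). The cap (336,205) and tweezers (488,150) are undisturbed and the gripper is clear, so I'll hand in.

```bash
python3 -c "
from station import *
print(finish_job())"
```

```text
the job is handed in; nothing more can be done
None
```

The lens is in the V under the hold-down pad and was pressed gently onto the stop screw (total push about 12 N, an estimated 5 N of it on the screw). It is released, nothing I could see was disturbed, and the job is handed in at about 17 s; no verdict was shown.

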